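Shim the rocking jeweller's scale

ROBOT

A 6-joint arm with a two-finger parallel gripper is mounted at the origin on the work surface. World frame = base frame: x ahead of the robot, y to its left, z up, the work surface at z = 0. Lengths are in m, angles in rad, forces in N, time in s.
With the tool pointing down it reaches from about 0.25 to 0.775 m from the base axis. Payload 4 kg.
Tool frame: the origin (TCP) lies midway between the tips of the shut fingers; the grasp point (between the pads) lies 19 mm behind it; y points along the fingers, x is the direction in which the jaws open and shut, and the axes are right-handed (so a half turn about y gives the same grasp; the last joint's range is limited). The gripper opens to 94 mm and grips with 3 to 60 N. Pads are 16 mm wide; open, the fingers measure 119 mm over their backs; the gripper's body (75 mm by 177 mm) begins 78 mm behind the grasp point.
Start: joints at [1.161, 0.087, 1.371, -0, 1.684, -0.103], TCP at [0.166, 0.524, 0.183] pointing down, gripper open.
Joint ranges: [-3.1, 3.1], [-0.76, 2.03], [0.27, 2.55], [-1.08, 4.22], [0.17, 2.65], [-2.57, 2.57]. Speed limits (rad/s): [2.79, 2.79, 3.14, 3.14, 3.14, 3.14].

INTERFACE

Orientations are given as [roll, pitch, yaw] about the fixed x, y, z axes, in that order (R = Rz(yaw) Ry(pitch) Rx(roll)).
In Python, from bench import robot gives the robot as it stands.
- The arm moves only by the shell command python3 -m creep 'ROWS'. ROWS is JSON, a list of rows, each a list of 7 numbers: the shift along the tool's x, y, z in mm, then the turn, a rotation vector about the tool's x, y, z in degrees, then the closure in counts, from 0 (fully open) to 255 (shut). A call has 1 to 5 rows; each row is the pose to reach, as a shift and turn from the pose commanded when the call began, along the tool's axes at that moment; what a row does not reach only later rows make up. A row lasts 1/8 s, in which the tool goes at most 62.5 mm and 10.7 degrees, less where a joint would pass 70% of its speed; a pose out of reach is approached as far as the arm can. A call with a gripper value outside its range is refused whole. The fingers move at their own pace and stop on an object; the grip force is fixed at half the most. Time passes only in rows, so rows that repeat a pose let the fingers close. It gives the time, the measured TCP pose, the force and the opening at its end, in the units of the state.
- robot.get_obs(): the state, without advancing time (a new reading comes with each control period).
- robot.snapshot(name): name is "scene" or "top"; returns a dict with "color" (420x560x3 uint8, blue, green, red), "fx", "fy", "cx", "cy" (pixels), "k1" (the pictures are not rectified: a ray, as slopes to the right and down, at radius r is drawn at 1 + k1 r^2 times it, then the intrinsics apply), "world_from_camera" (4x4, takes a point from camera to world coordinates). Camera axes: x right, y down, z forward; pixel columns grow to the right and rows downward; lengths in m; the calibration is good to about 2 mm. A picture is of the moment at which its call begins. There is no depth.
- robot.close_job(): hands the job in, once; it reports no verdict.
Trained networks look in the newest picture that a camera, given by its name, has taken for a name from the list of things; names that differ only in an ending like _2 or _b are one class to them, and where a whole thing is asked for, a point or a joint stands for the part that bears it (a point fixed in the world has none). Each returns a list of dicts, best first, with "p" (0 to 1); they miss things now and then, are a little off and sometimes report something else, mostly with a low value. They report only what shows in the picture. A call takes as long as a camera call. They do not tell look-alikes from the thing itself.
- robot.spot_in(name, camera): "point" ([x, y, z] in m, in world coordinates, good to about 4 mm: the middle of the surface that is visible of it).
- robot.landmark_of(name, camera): "point" ([x, y, z] in m, in world coordinates, good to about 4 mm: a listed point, or the origin of a listed thing).
The state is a dict: "time": time; "joint_positions": joint angles; "qvel": joint speeds; "joint_torque": joint torques, N m; "tool_pos": TCP position; "ee_rot": TCP orientation; "wrist_force": force on the tool from outside, world axes, zero at the start; "wrist_torque": the same for the moment, N m; "width": finger opening in m.
Only numpy, scipy, OpenCV 4.12 (cv2) and the standard library are available. Lean on these libraries where they do the work, as an engineer would, in place of code of your own. Each camera call takes 0.05 s, during which the arm holds its last target.

TASK

The jeweller's scale rocks because its front left foot has lost its rubber pad and hangs clear of the bench: with the fingertips push the red steel wedge along the bench, thin end first, under that foot until it bears snugly and the scale stands level on all four corners, without driving it so far that the scale is jacked up. Then press down firmly for about half a second on the corner of the casing above that foot to check that it no longer rocks, and take the hand away. Pick nothing up, keep off the weighing pan, do not shove the scale out of its place, and leave the other things alone.

Things in the scene. Friction and masses are not known exactly. Their poses are not given: they have to be found in the camera images.
- scale: White bench scale, loose, about 2.5 kg, casing 250 mm deep (x), 180 mm wide (y), 16 to 56 mm high; the top of its front 75 mm slopes down to 45 mm at the front edge. Origin: centre of its underside at bench level; +x from its display front to its back, +y to its left. Soft rubber feet at (x, y) = (-97, -64), (97, 64), (97, -64) mm; on these three alone it stands level to 0.3 degrees.
- pan: Round steel weighing pan, 128 mm across, on top of the scale, its centre 32 mm behind the scale's centre (+x); heights 60 to 67 mm above the bench. It must not be touched.
- short_foot: The bare front left foot: a steel dome of 9 mm radius. Origin: its lowest point, at (-97, 64, 6) mm in the scale's frame, 28 mm behind the casing's front edge, 26 mm in from its left side, and 5 to 6 mm above the bench at the start. Unshimmed, a press of about 4 N or more on the corner above rocks the scale down onto it.
- press_corner (a point): Point on the top face of the casing at its front left corner, above the bare foot, at (-99, 66, 48) mm in the scale's frame: where to press (within about 40 mm).
- wedge: Red-painted solid steel wedge, about 180 g, lying on the bench in front of the scale: 85 mm long (x), 36 mm wide (y), 2 mm thick at the thin end (+x), 13 mm at the thick end (-x), a straight slope on top. Origin: centre of its flat underside. It first touches the foot when its origin is about 16 mm in front of the foot, the thick end then 30 mm outside the casing. Once snug it stays by friction.
- wedge_back (a point): Middle of the wedge's thick end face (36 mm wide, 13 mm high), 6.5 mm above the bench: the face to push on. At first touch it is about 58 mm in front of the foot. Sliding free takes 1 to 2 N; past first touch the push grows by about 1 to 1.5 N per mm. Snug is 1 to 10 mm past it, best 3 to 7 mm; beyond about 12 mm another foot lifts off the bench.
- wedge_tip (a point): Middle of the wedge's thin edge, 1 mm above the bench.
- pliers_yellow: Bystander: chain-nose pliers with yellow grips, 150 mm long, 46 mm wide, 12 mm high, lying flat. Origin: on the bench, under its pivot. Leave it alone.
- pliers_blue: Bystander: the same pliers with blue grips. Origin: on the bench, under its pivot. Leave it alone.
- hammer: Bystander: small hammer, wooden handle, 230 mm long, lying. Origin: on the bench, under its middle. Leave it alone.
- nylon_disc: Bystander: white nylon disc, 72 mm across, 20 mm high. Origin: on the bench, under its middle. Leave it alone.
- steel_block: Bystander: round steel bench block in a black rubber base, 110 mm across, 40 mm high. Origin: on the bench, under its middle. Leave it alone.
- flux_jar: Bystander: amber jar with a black lid, 56 mm across, 65 mm high. Origin: on the bench, under its middle. Leave it alone.
- brass_block: Bystander: brass dapping cube, 45 mm, with round hollows on top. Origin: on the bench, under its middle. Leave it alone.
Mind the look-alikes: they are no part of the job. Of the things that look like the wedge, take the one that is farthest from the robot's base at the start.

How it is judged:
By the outcome, as a careful person would: the job done as asked, in the order asked, and still so for the second after the job is handed in, with the robot touching nothing.
It also fails if it takes over 64 s, if anything falls off the work surface, if the arm or the gripper's body presses on something with over 40 N, if the wrist force passes 120 N, or if a joint passes its speed limit or range.

## Working session

There is one attempt and no reset: what is moved stays moved. The work goes in short steps, Python scripts to look and compute and a shell command to move; the robot and the scene stay as the last step left them, time stands still between calls to the robot, and variables do not carry over. Pictures are saved under pics/ and viewed, and the job is handed in when it is done.

```bash
ls; mkdir -p pics; python3 - <<'E'
from bench import robot
import cv2
o=robot.get_obs(); print({k:o[k] for k in ('time','tool_pos','ee_rot','wrist_force','width')})
for n in ('scene','top'):
    s=robot.snapshot(n); cv2.imwrite(f'pics/{n}0.png',s['color']); print(n,s['fx'],s['fy'],s['cx'],s['cy'],s['k1'],s['world_from_camera'])
    for t in ('wedge','wedge_back','wedge_tip','scale','short_foot','press_corner'):
        print(t,[(([round(x,3) for x in d['point']]),round(d['p'],2)) for d in robot.landmark_of(t,n)])
E
```

```text
pics
{'time': 0.0, 'tool_pos': array([0.1658728 , 0.52378089, 0.18215523]), 'ee_rot': array([-1.57059012,  0.00208335,  1.26401738]), 'wrist_force': array([ 0.47311944, -0.67018214, -1.05165192]), 'width': 0.09395984056400171}
scene 444.7276426574767 444.7276426574767 275.0894603632779 205.01413208972338 0.030783714717970413 [[-0.17870497  0.72265327 -0.6677101   1.41282597]
 [ 0.98381227  0.14044365 -0.11130591  0.13831314]
 [ 0.01334006 -0.67679231 -0.73605313  1.06221495]
 [ 0.          0.          0.          1.        ]]
wedge [([0.379, -0.045, -0.001], 0.79), ([0.518, 0.041, 0.001], 0.68), ([0.284, 0.228, 0.003], 0.58), ([0.477, 0.023, 0.009], 0.56), ([0.398, 0.137, 0.002], 0.47)]
wedge_back [([0.243, 0.212, 0.002], 0.75), ([0.42, 0.098, 0.005], 0.55), ([0.374, -0.004, 0.007], 0.55), ([0.481, 0.02, 0.008], 0.53), ([0.652, 0.395, -0.001], 0.44)]
wedge_tip [([0.56, 0.06, -0.003], 0.82), ([0.378, 0.169, -0.006], 0.6), ([0.321, 0.247, -0.0], 0.56), ([0.38, -0.089, 0.002], 0.52)]
scale [([0.503, 0.364, 0.002], 0.62)]
short_foot [([0.581, 0.105, 0.047], 0.33)]
press_corner [([0.583, 
[... 215 characters left out ...]

 [-9.99688984e-01  2.47803731e-02 -2.80508340e-03 -2.31125392e-02]
 [ 4.42051941e-04 -9.48541428e-02 -9.95491083e-01  1.24576557e+00]
 [ 0.00000000e+00  0.00000000e+00  0.00000000e+00  1.00000000e+00]]
wedge [([0.515, 0.042, -0.003], 0.81), ([0.382, -0.044, -0.002], 0.81), ([0.402, 0.136, 0.005], 0.75), ([0.28, 0.229, -0.0], 0.63)]
wedge_back [([0.244, 0.212, 0.005], 0.79), ([0.42, 0.098, 0.004], 0.76), ([0.377, -0.005, 0.008], 0.67), ([0.479, 0.02, 0.003], 0.56)]
wedge_tip [([0.321, 0.249, 0.0], 0.89), ([0.378, 0.175, 0.003], 0.6), ([0.381, -0.085, 0.003], 0.57), ([0.555, 0.062, -0.001], 0.52)]
scale [([0.699, 0.116, 0.001], 0.75)]
short_foot []
press_corner [([0.581, 0.108, 0.049], 0.78)]
```

View pics/scene0.png

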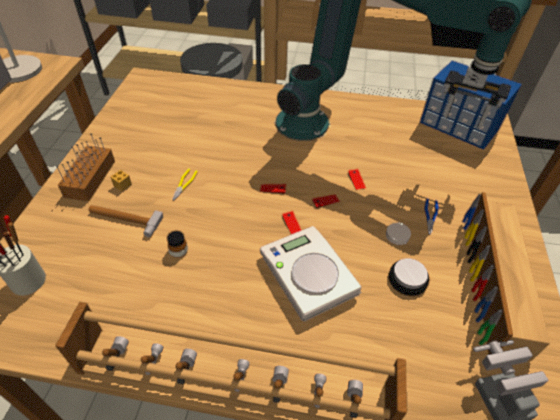

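View pics/top0.png

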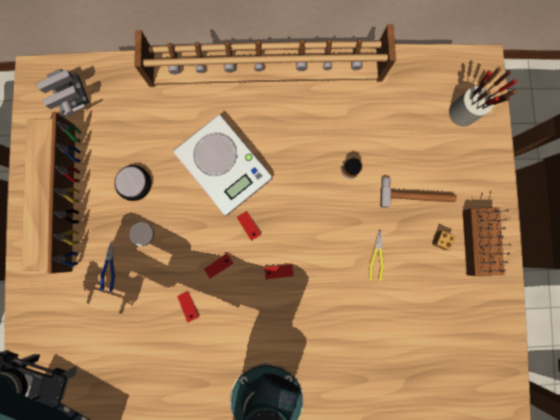

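The wedge-like things are four red wedges. As (top px; scene px) they are:
- A (249,225; 291,222)
- B (218,265; 326,201)
- C (279,271; 273,188)
- D (188,306; 357,180)

A is the farthest from the base, at 0.52 m against at most 0.42 m for the others. It lies in front of the scale, so I choose A. Next I check it in a crop and fit its pose and the scale's.

```bash
cat > h.py <<'E'
import numpy as np, cv2
from scipy.optimize import minimize
from bench import robot
def project(s,P):
    T=np.linalg.inv(s['world_from_camera']); p=np.atleast_2d(P)@T[:3,:3].T+T[:3,3]
    q=p[:,:2]/p[:,2:]; r2=(q**2).sum(1,keepdims=True); q=q*(1+s['k1']*r2)
    return q*[s['fx'],s['fy']]+[s['cx'],s['cy']]
def unproject(s,uv,z):
    d=(np.atleast_2d(uv).astype(float)-[s['cx'],s['cy']])/[s['fx'],s['fy']]; q=d.copy()
    for _ in range(20): q=d/(1+s['k1']*(q**2).sum(1,keepdims=True))
    W=s['world_from_camera']; r=np.c_[q,np.ones(len(q))]@W[:3,:3].T; o=W[:3,3]
    return o+r*((z-o[2])/r[:,2:])
def place(L,x,y,th):
    c,s_=np.cos(th),np.sin(th); L=np.asarray(L,float)
    return np.c_[x+c*L[:,0]-s_*L[:,1], y+s_*L[:,0]+c*L[:,1], L[:,2]]
a,b=.0425,.018
WEDGE=[[-a,-b,0],[-a,b,0],[a,-b,0],[a,b,0],[-a,-b,.013],[-a,b,.013],[a,-b,.002],[a,b,.002]]
a,b=.125,.09
SCALE=[[x,y,z] for y in(-b,b) for x,z in((-a,.016),(a,.016),(-a,.045),(-a+.075,.056),(a,.056))]
def redmask(s):
    h=cv2.cvtColor(s['color'],cv2.COLOR_BGR2HSV)
    return (((h[...,0]<6)|(h[...,0]>172))&(h[...,1]>150)&(h[...,2]>70)).astype(np.uint8)
def whitemask(s):
    h=cv2.cvtColor(s['color'],cv2.COLOR_BGR2HSV)
    return ((h[...,1]<70)&(h[...,2]>130)).astype(np.uint8)
def fit(s,mask,model,x0,up=6,soft=1.0):
    # IoU of projected hull and mask, in an upsampled window
    c=project(s,place(model,*x0)).mean(0); R=90 if len(model)>8 else 40
    u0,v0=(c-R).astype(int); u0=max(u0,0); v0=max(v0,0)
    m=cv2.resize((mask[v0:v0+2*R,u0:u0+2*R]*255),None,fx=up,fy=up,interpolation=cv2.INTER_LINEAR).astype(np.float32)/255
    m=(m>.5).astype(np.float32); m=cv2.GaussianBlur(m,(0,0),up*soft/2)
    def cost(p):
        uv=(project(s,place(model,p[0],p[1],p[2]))-[u0,v0]+.5)*up
        h=cv2.convexHull((uv*16).astype(np.int32).reshape(-1,1,2))
        r=np.zeros(m.shape,np.float32); cv2.fillConvexPoly(r,h,1,shift=4)
        r=cv2.GaussianBlur(r,(0,0),up*soft/2)
        return float(((r-m)**2).sum()/m.sum())
    best=None
    for d in(-.1,0,.1):
        st=np.array([x0[0],x0[1],x0[2]+d]); sim=np.vstack([st]+[st+e for e in np.diag([.006,.006,.08])])
        q=minimize(cost,st,method='Nelder-Mead',options=dict(initial_simplex=sim,xatol=1e-5,fatol=1e-6,maxiter=400))
        if best is None or q.fun<best.fun: best=q
    return best.x,best.fun
def crop(s,P,R,up,name,models=()):
    c=project(s,P)[0].astype(int); u0,v0=max(c[0]-R,0),max(c[1]-R,0)
    im=cv2.resize(s['color'][v0:v0+2*R,u0:u0+2*R],None,fx=up,fy=up,interpolation=cv2.INTER_CUBIC)
    for mdl,x,col in models:
        h=cv2.convexHull(((project(s,place(mdl,*x))-[u0,v0]+.5)*up).astype(np.int32)); cv2.polylines(im,[h],True,col,1)
    cv2.imwrite(name,im); return u0,v0
E
python3 - <<'E'
from h import *
o={}
for n in('scene','top'):
    s=robot.snapshot(n)
    w,fw=fit(s,redmask(s),WEDGE,(.516,.041,.5)); c,fc=fit(s,whitemask(s),SCALE,(.699,.116,.655))
    foot=place([[-.097,.064,.006]],*c)[0]; pc=place([[-.099,.066,.048]],*c)[0]
    print(n,'wedge',w.round(4),np.degrees(w[2]).round(1),round(fw,3),'scale',c.round(4),np.degrees(c[2]).round(1),round(fc,3),'foot',foot.round(4),'pc',pc.round(4))
    crop(s,[.58,.07,0],60,6 if n=='x' else 5,f'pics/c_{n}.png',[(WEDGE,w,(255,255,0)),(SCALE,c,(255,0,255))])
a,b=cv2.imread('pics/c_scene.png'),cv2.imread('pics/c_top.png')
m=np.hstack([a,b]); cv2.imwrite('pics/crop1.png',cv2.resize(m,(800,400)))
E
```

```text
scene wedge [0.515  0.0409 0.5137] 29.4 0.582 scale [0.6844 0.1142 0.6669] 38.2 0.159 foot [0.5686 0.1045 0.006 ] pc [0.5658 0.1049 0.048 ]
top wedge [0.5182 0.0435 0.5353] 30.7 0.274 scale [0.699  0.1168 0.667 ] 38.2 0.079 foot [0.5832 0.1071 0.006 ] pc [0.5804 0.1074 0.048 ]
```

View pics/crop1.png

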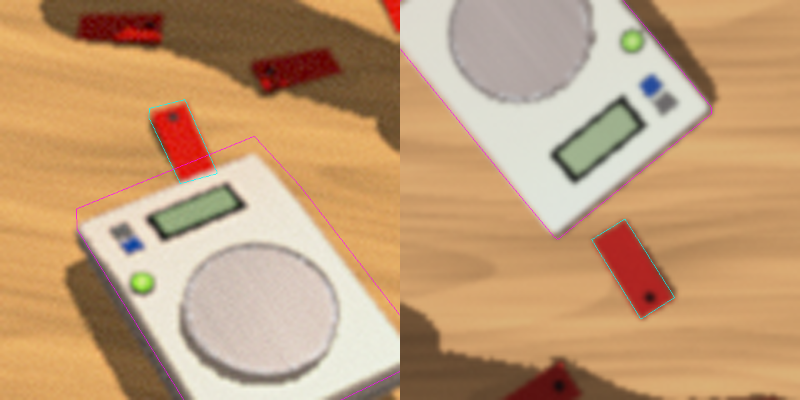

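The crop confirms A: red wedge, thick end with the dark dot away from the scale and thin end towards it, at top-crop (635,270). The foot is under the casing corner near top-crop (560,235). The top fit is clean. The scene fit of the scale is visibly off, so I rely on the top fit and the networks, which agree. Next I go behind the wedge's thick end.

```bash
cat > to.py <<'E'
import sys
from h import *
from scipy.spatial.transform import Rotation as Rn
# target x y z(m) pushdir(deg): tool z along pushdir, y down
def go(x,y,z,phi):
    o=robot.get_obs(); R=Rn.from_euler('xyz',o['ee_rot']); T=Rn.from_euler('xyz',[-np.pi/2,0,np.radians(phi-90)])
    print('t',round(o['time'],2),'pos',o['tool_pos'].round(4),'shift mm',(R.inv().apply(np.array([x,y,z])-o['tool_pos'])*1000).round(1),'turn',np.degrees((R.inv()*T).as_rotvec()).round(1),'F',o['wrist_force'].round(2),'w',round(o['width'],4))
if __name__=='__main__': go(*map(float,sys.argv[1:5]))
E
python3 to.py .4677 -.0059 .15 44.4
```

```text
t 0.8 pos [0.1661 0.5243 0.1833] shift mm [-414.4   33.3 -447.6] turn [ -0. 118.   0.] F [-0.37 -0.16  0.17] w 0.0939
```

```bash
python3 -m creep '[[-414,33,-448,0,118,0,225],[-414,33,-448,0,118,0,225],[-414,33,-448,0,118,0,225],[-414,33,-448,0,118,0,225],[-414,33,-448,0,118,0,225]]'; python3 to.py .4677 -.0059 .15 44.4
```

```text
time: 1.42
tool_pos: [0.3213, 0.2516, 0.1666]
ee_rot: [-1.571, -0.002, 0.321]
wrist_force: [1.3, 1.1, -0.6]
width: 0.0475
t 1.43 pos [0.3213 0.2516 0.1666] shift mm [  57.7   16.6 -290.5] turn [-0.1 64.   0.1] F [ 1.29  1.08 -0.64] w 0.0475
```

```bash
python3 -m creep '[[58,17,-290,0,64,0,225],[58,17,-290,0,64,0,225],[58,17,-290,0,64,0,225],[58,17,-290,0,64,0,225],[58,17,-290,0,64,0,225]]'; python3 to.py .4677 -.0059 .15 44.4
```

```text
time: 2.05
tool_pos: [0.4694, -0.0053, 0.1493]
ee_rot: [-1.571, -0.0, -0.619]
wrist_force: [-0.2, 0.5, 0.5]
width: 0.0108
t 2.05 pos [ 0.4694 -0.0053  0.1493] shift mm [-1.  -0.7 -1.5] turn [-0.  10.1  0. ] F [-0.17  0.54  0.49] w 0.0108
```

```bash
python3 -m creep '[[-1,0,-2,0,10,0,225],[-1,60,-2,0,10,0,225],[-1,120,-2,0,10,0,225],[-1,125,-2,0,10,0,225],[-1,125,-2,0,10,0,225]]'; python3 to.py .4677 -.0059 .005 44.4
python3 - <<'E'
from h import *
o=robot.get_obs(); P=o['tool_pos']
for n in('scene','top'):
    s=robot.snapshot(n); crop(s,P,50,4,f'pics/a_{n}.png')
cv2.imwrite('pics/a1.png',np.hstack([cv2.imread('pics/a_scene.png'),cv2.imread('pics/a_top.png')]))
E
```

```text
time: 2.68
tool_pos: [0.4678, -0.004, 0.026]
ee_rot: [-1.569, -0.002, -0.785]
wrist_force: [0.5, -0.1, 1.2]
width: 0.0113
t 2.67 pos [ 0.4678 -0.004   0.026 ] shift mm [ 1.3 21.  -1.4] turn [-0.1  0.6  0.1] F [ 0.46 -0.12  1.23] w 0.0113
```

View pics/a1.png

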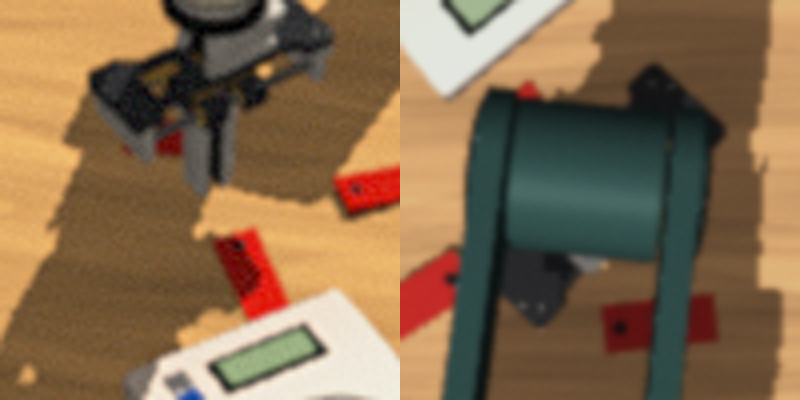

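The scene crop (left) shows the two fingertips at about (207,180), behind the wedge's thick end at (237,240), with nothing between them. The arm hides the wedge in the top view. Lowering to 5 mm.

```bash
python3 -m creep '[[0,12,-1,0,1,0,225],[0,21,-1,0,1,0,225],[0,21,-1,0,1,0,225]]'; python3 to.py .4677 -.0059 .005 44.4
```

```text
time: 3.15
tool_pos: [0.465, -0.0045, 0.0024]
ee_rot: [-1.572, 0.002, -0.803]
wrist_force: [0.4, -0.3, 0.6]
width: 0.0111
t 3.15 pos [ 0.465  -0.0045  0.0024] shift mm [ 2.9 -2.6  0.9] turn [ 0.1 -0.4 -0.1] F [ 0.43 -0.25  0.58] w 0.0111
```

```bash
python3 -m creep '[[2,-2,4,0,0,0,225],[2,-2,8,0,0,0,225],[2,-2,12,0,0,0,225],[2,-2,15,0,0,0,225],[2,-2,18,0,0,0,225]]'; python3 to.py .4677 -.0059 .005 44.4
```

```text
time: 3.78
tool_pos: [0.4804, 0.0067, 0.0054]
ee_rot: [-1.571, 0.0, -0.803]
wrist_force: [-0.3, -0.1, -0.3]
width: 0.011
t 3.77 pos [0.4804 0.0067 0.0054] shift mm [  0.2   0.4 -17.8] turn [-0.  -0.4 -0. ] F [-0.29 -0.06 -0.29] w 0.011
```

```bash
python3 -m creep '[[0,0,3,0,0,0,225],[0,0,6,0,0,0,225],[0,0,9,0,0,0,225],[0,0,12,0,0,0,225],[0,0,15,0,0,0,225]]'; python3 to.py .4677 -.0059 .005 44.4
python3 - <<'E'
from h import *
for n in('scene','top'):
    s=robot.snapshot(n); crop(s,[.53,.05,0],50,4,f'pics/b_{n}.png')
    for t in ('wedge','wedge_back','wedge_tip'):
        print(n,t,[(([round(x,3) for x in d['point']]),round(d['p'],2)) for d in robot.landmark_of(t,n)if d['point'][0]>.45])
cv2.imwrite('pics/b1.png',np.hstack([cv2.imread('pics/b_scene.png'),cv2.imread('pics/b_top.png')]))
E
```

```text
time: 4.4
tool_pos: [0.4912, 0.017, 0.0054]
ee_rot: [-1.571, 0.0, -0.803]
wrist_force: [0.3, 0.5, 0.2]
width: 0.0106
t 4.4 pos [0.4912 0.017  0.0054] shift mm [  0.2   0.4 -32.8] turn [-0.  -0.4 -0. ] F [0.28 0.54 0.25] w 0.0106
scene wedge [([0.518, 0.039, 0.003], 0.72)]
scene wedge_back [([0.478, 0.021, 0.011], 0.71)]
scene wedge_tip [([0.559, 0.064, -0.001], 0.84)]
top wedge [([0.454, -0.542, 0.002], 0.65), ([0.656, 0.393, -0.003], 0.43)]
top wedge_back []
top wedge_tip []
```

View pics/b1.png

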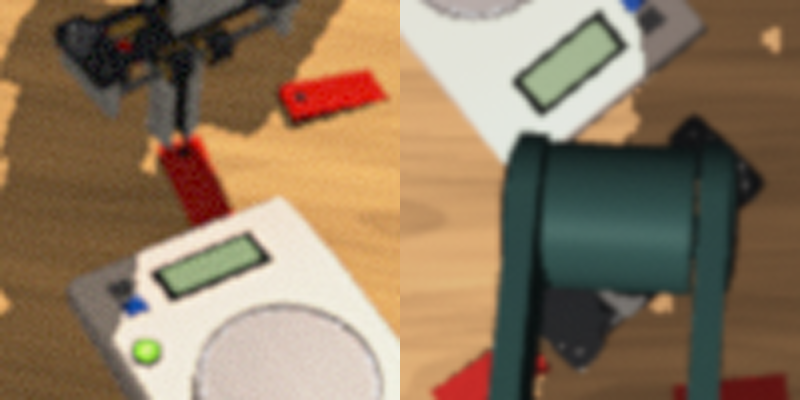

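The scene crop shows the fingertips at (175,130), right at the thick end of the wedge, whose body is at (195,180) and in shadow. I refit the wedge with a shadow-tolerant mask.

```bash
cat >> h.py <<'E'
def redmask(s):
    h=cv2.cvtColor(s['color'],cv2.COLOR_BGR2HSV)
    return (((h[...,0]<7)|(h[...,0]>170))&(h[...,1]>165)&(h[...,2]>35)).astype(np.uint8)
def blob(mask,uv):
    n,l,st,c=cv2.connectedComponentsWithStats(mask); ok=[i for i in range(1,n) if st[i,4]>30]
    i=min(ok,key=lambda i:np.hypot(*(c[i]-uv))); return (l==i).astype(np.uint8)
def wfit(x0,name=None,n='scene'):
    s=robot.snapshot(n); m=blob(redmask(s),project(s,[[x0[0],x0[1],.006]])[0])
    w,f=fit(s,m,WEDGE,x0)
    print('wedge',w[:2].round(4),np.degrees(w[2]).round(1),'cost',round(f,3),'px',m.sum())
    if name:
        crop(s,[.55,.06,0],40,7,name,[(WEDGE,w,(255,255,0))])
        cv2.imwrite(name.replace('.png','_m.png'),m*255)
    return w,s
E
python3 - <<'E'
from h import *
w,s=wfit((.525,.045,.6),'pics/b2.png')
E
```

```text
wedge [0.5123 0.0393] 28.3 cost 0.209 px 211
```

View pics/b2.png

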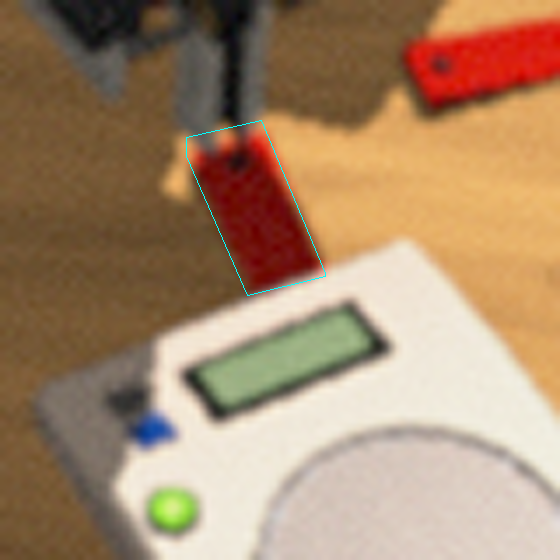

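```bash
python3 - <<'E'
from h import *
from scipy.spatial.transform import Rotation as Rn
s=robot.snapshot('scene'); o=robot.get_obs(); R=Rn.from_euler('xyz',o['ee_rot']); P=o['tool_pos']; print(P,o['wrist_force'].round(2))
c=project(s,[.52,.035,0])[0].astype(int); r=28; k=14; u0,v0=c-r
im=cv2.resize(s['color'][v0:v0+2*r,u0:u0+2*r],None,fx=k,fy=k,interpolation=cv2.INTER_CUBIC); 
im=cv2.convertScaleAbs(im,alpha=1.8,beta=20)
def pt(L,col):
    q=(project(s,P+R.apply(np.array(L)))-[u0,v0]+.5)*k
    cv2.polylines(im,[q.astype(np.int32)],True,col,1)
for x0,x1 in((-.018,-.0055),(.0055,.018)):
    pt([[x0,0,-.008],[x1,0,-.008],[x1,0,.008],[x0,0,.008]],(0,255,0))
for w,col in(((.5182,.0435,.535),(255,255,0)),((.515,.0409,.5137),(255,0,255))):
  for f in ([0,1,5,4],[4,5,7,6]):
    q=(project(s,place(np.array(WEDGE)[f],*w))-[u0,v0]+.5)*k; cv2.polylines(im,[q.astype(np.int32)],True,col,1)
cv2.imwrite('pics/b3.png',im[:600])
E
```

```text
[0.49100771 0.01681776 0.00541669] [-0.24 -0.79  0.02]
```

View pics/b3.png

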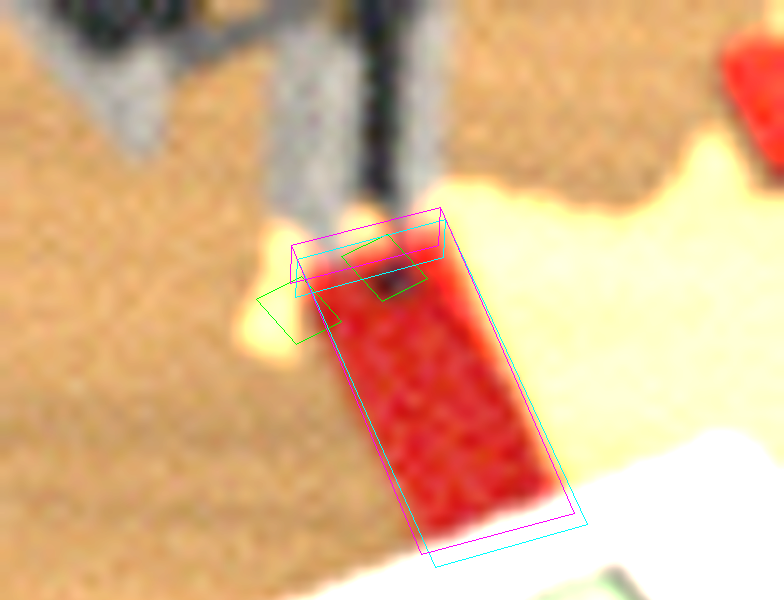

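```bash
python3 - <<'E'
from h import *
s=robot.snapshot('scene')
c=project(s,[.5,.02,.03])[0].astype(int); r=26; k=15; u0,v0=c-r; print(u0,v0)
im=cv2.resize(s['color'][v0:v0+2*r,u0:u0+2*r],None,fx=k,fy=k,interpolation=cv2.INTER_NEAREST)
im=cv2.convertScaleAbs(im,alpha=1.3,beta=0)
cv2.imwrite('pics/b4.png',im[:600,:780])
E
```

```text
259 186
```

View pics/b4.png

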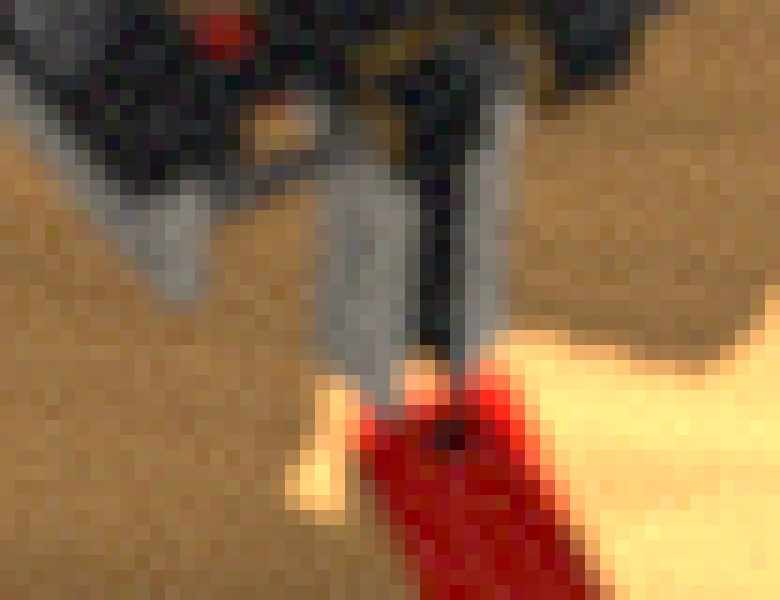

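```bash
python3 - <<'E'
from h import *
s=robot.snapshot('scene')
for uv in((283.5,213),(291,210),(287,211.5)):
    for z in(0.005,.013,.02): print(uv,z,unproject(s,[uv],z)[0].round(4))
o=robot.get_obs();print(o['tool_pos'],project(s,[o['tool_pos'],o['tool_pos']+[0,0,.05]]).round(1))
t=robot.snapshot('top');print(project(t,[[.518,.042,.006]]))
E
```

```text
(283.5, 213) 0.005 [0.4826 0.0108 0.005 ]
(283.5, 213) 0.013 [0.4896 0.0118 0.013 ]
(283.5, 213) 0.02 [0.4958 0.0127 0.02  ]
(291, 210) 0.005 [0.4654 0.0323 0.005 ]
(291, 210) 0.013 [0.4725 0.0331 0.013 ]
(291, 210) 0.02 [0.4788 0.0338 0.02  ]
(287, 211.5) 0.005 [0.4742 0.0207 0.005 ]
(287, 211.5) 0.013 [0.4813 0.0216 0.013 ]
(287, 211.5) 0.02 [0.4875 0.0224 0.02  ]
[0.49102562 0.01684996 0.00541187] [[284.9 215.1]
 [285.4 204.4]]
[[248.7832974  225.01513051]]
```

The fingertips look as if they stand higher than the TCP reading says: there is a lit gap under them at (425,370) and no wedge motion or force. I back off and look at the tip height.

```bash
python3 -m creep '[[0,0,-15,0,0,0,255],[0,0,-30,0,0,0,255],[0,0,-30,0,0,0,255],[0,0,-30,0,0,0,255]]'; python3 - <<'E'
from h import *
from scipy.spatial.transform import Rotation as Rn
s=robot.snapshot('scene'); o=robot.get_obs(); R=Rn.from_euler('xyz',o['ee_rot']); P=o['tool_pos']; print(P,o['width'])
c=project(s,P+[0,0,.03])[0].astype(int); r=22; k=17; u0,v0=c-[r,r-8]
im=cv2.resize(s['color'][v0:v0+2*r,u0:u0+2*r],None,fx=k,fy=k,interpolation=cv2.INTER_NEAREST)
im=cv2.convertScaleAbs(im,alpha=1.5,beta=0)
for z in(0,-.01,-.02):
    q=(project(s,P+R.apply([[-.0125,z,-.008],[.0125,z,-.008],[.0125,z,.008],[-.0125,z,.008]]))-[u0,v0]+.5)*k
    cv2.polylines(im,[q.astype(np.int32)],True,(0,255,0),1)
cv2.imwrite('pics/b5.png',im[:600])
E
```

```text
time: 5.55
tool_pos: [0.4695, -0.0042, 0.0056]
ee_rot: [-1.57, -0.0, -0.804]
wrist_force: [0.7, 0.1, -0.3]
width: 0.0007
[ 0.46967002 -0.00403998  0.00560678] 0.0008425079129554484
```

View pics/b5.png

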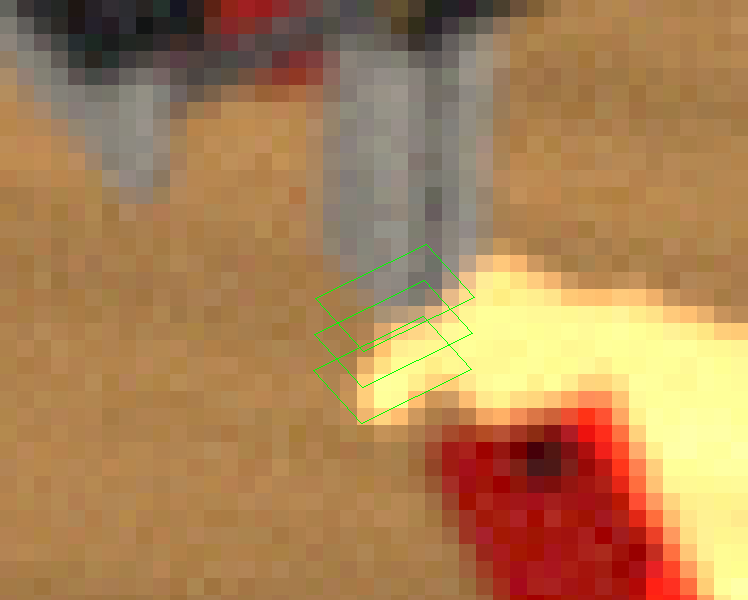

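The shut fingertips end near (395,315) in the crop, against an expected (362,423), so they look about 20 mm above the bench though the TCP reads 5.6 mm. I probe the bench gently by force to settle it.

```bash
python3 -m creep '[[0,1,0,0,0,0,255],[0,2,0,0,0,0,255],[0,3,0,0,0,0,255],[0,3,0,0,0,0,255]]';python3 -m creep '[[0,1,0,0,0,0,255],[0,2,0,0,0,0,255],[0,2,0,0,0,0,255]]'
```

```text
time: 6.1
tool_pos: [0.4694, -0.0039, 0.0022]
ee_rot: [-1.571, 0.0, -0.803]
wrist_force: [-0.4, -0.1, 0.5]
width: 0.0003
time: 6.48
tool_pos: [0.4694, -0.004, 0.0003]
ee_rot: [-1.571, 0.0, -0.803]
wrist_force: [0.2, 0.3, 0.3]
width: 0.0005
```

```bash
python3 -m creep '[[0,1,0,0,0,0,255],[0,1,0,0,0,0,255]]';python3 -m creep '[[0,1,0,0,0,0,255],[0,1,0,0,0,0,255]]'
```

```text
time: 6.72
tool_pos: [0.4694, -0.0039, -0.0007]
ee_rot: [-1.571, 0.0, -0.803]
wrist_force: [-0.2, -0.4, 0.4]
width: 0.0
time: 6.98
tool_pos: [0.4694, -0.004, -0.0017]
ee_rot: [-1.571, 0.0, -0.803]
wrist_force: [0.5, -0.6, 0.0]
width: 0.0003
```

```bash
python3 -m creep '[[0,1,0,0,0,0,255],[0,1,0,0,0,0,255]]';python3 -m creep '[[0,1,0,0,0,0,255],[0,1,0,0,0,0,255]]'
```

```text
time: 7.22
tool_pos: [0.4694, -0.004, -0.0027]
ee_rot: [-1.571, 0.0, -0.803]
wrist_force: [0.3, -0.0, -0.3]
width: 0.0005
time: 7.48
tool_pos: [0.4694, -0.0039, -0.0037]
ee_rot: [-1.571, 0.0, -0.803]
wrist_force: [0.7, -0.2, 0.0]
width: 0.0007
```

The reading is now below the bench with no contact, so the reported TCP lies below the real tips, as the picture showed. I continue gently to contact.

```bash
python3 -m creep '[[0,1,0,0,0,0,255],[0,2,0,0,0,0,255],[0,2,0,0,0,0,255]]';python3 -m creep '[[0,1,0,0,0,0,255],[0,2,0,0,0,0,255],[0,2,0,0,0,0,255]]'
```

```text
time: 7.85
tool_pos: [0.4693, -0.0039, -0.0058]
ee_rot: [-1.571, 0.0, -0.803]
wrist_force: [-0.7, -0.2, -0.7]
width: 0.0
time: 8.22
tool_pos: [0.4693, -0.004, -0.0077]
ee_rot: [-1.571, 0.0, -0.803]
wrist_force: [0.2, -0.4, -0.3]
width: 0.0008
```

```bash
python3 - <<'E'
from h import *
from scipy.spatial.transform import Rotation as Rn
s=robot.snapshot('scene'); o=robot.get_obs(); R=Rn.from_euler('xyz',o['ee_rot']); P=o['tool_pos']; print(P,o['width'],o['wrist_force'],o['joint_torque'].round(2))
c=project(s,P+[0,0,.03])[0].astype(int); r=22; k=17; u0,v0=c-[r,r-8]
im=cv2.resize(s['color'][v0:v0+2*r,u0:u0+2*r],None,fx=k,fy=k,interpolation=cv2.INTER_NEAREST)
im=cv2.convertScaleAbs(im,alpha=1.5,beta=0)
cv2.imwrite('pics/b6.png',im[:600])
E
```

```text
[ 0.46937172 -0.0039313  -0.00772668] 0.0006127059079505189 [-0.28920341  0.45905259 -0.13944056] [ -0.   -28.3  -26.94   0.07  -0.03  -0.  ]
```

View pics/b6.png

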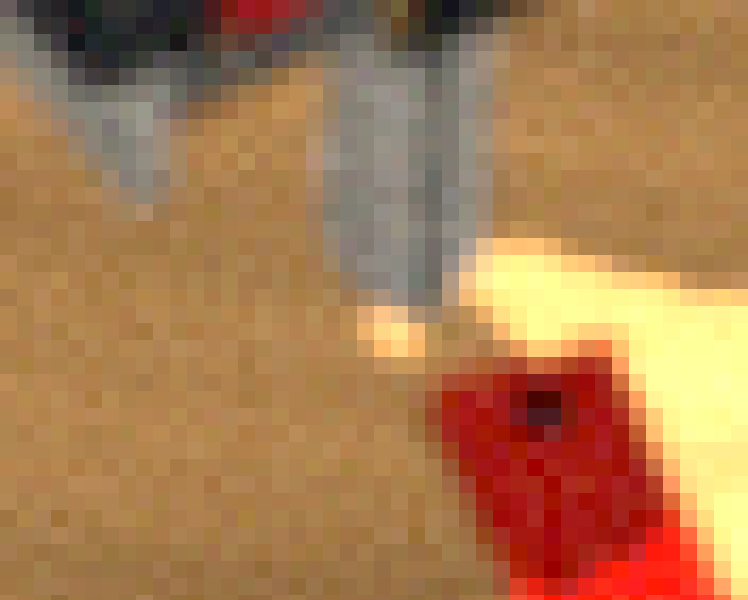

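The crop shows the lit gap under the tips shrinking, now only at (390,330). The tips are still a few mm above the bench.

```bash
python3 -m creep '[[0,1,0,0,0,0,255],[0,2,0,0,0,0,255],[0,2,0,0,0,0,255]]';python3 -m creep '[[0,1,0,0,0,0,255],[0,1,0,0,0,0,255]]'
```

```text
time: 8.65
tool_pos: [0.4693, -0.0039, -0.0097]
ee_rot: [-1.571, 0.0, -0.803]
wrist_force: [-0.3, 0.6, 0.1]
width: 0.0005
time: 8.9
tool_pos: [0.4694, -0.004, -0.0107]
ee_rot: [-1.571, 0.0, -0.803]
wrist_force: [-0.2, 0.1, -0.0]
width: 0.0003
```

```bash
python3 -m creep '[[0,1,0,0,0,0,255],[0,1,0,0,0,0,255]]';python3 -m creep '[[0,1,0,0,0,0,255],[0,1,0,0,0,0,255]]'
```

```text
time: 9.15
tool_pos: [0.4693, -0.0039, -0.0117]
ee_rot: [-1.571, 0.0, -0.803]
wrist_force: [0.4, -0.9, 0.4]
width: 0.0004
time: 9.4
tool_pos: [0.4694, -0.0039, -0.0127]
ee_rot: [-1.571, 0.0, -0.803]
wrist_force: [0.2, 0.4, 0.3]
width: 0.0006
```

```bash
python3 -m creep '[[0,1,0,0,0,0,255],[0,1,0,0,0,0,255]]';python3 -m creep '[[0,1,0,0,0,0,255],[0,1,0,0,0,0,255]]'
```

```text
time: 9.65
tool_pos: [0.4694, -0.0039, -0.0137]
ee_rot: [-1.571, 0.0, -0.803]
wrist_force: [-0.2, 0.1, 0.1]
width: 0.0006
time: 9.9
tool_pos: [0.4694, -0.0039, -0.0147]
ee_rot: [-1.571, 0.0, -0.803]
wrist_force: [-0.3, -0.0, -0.2]
width: 0.0003
```

```bash
python3 -m creep '[[0,1,0,0,0,0,255],[0,1,0,0,0,0,255]]';python3 -m creep '[[0,1,0,0,0,0,255],[0,1,0,0,0,0,255]]'
```

```text
time: 10.15
tool_pos: [0.4694, -0.0039, -0.0157]
ee_rot: [-1.571, 0.0, -0.803]
wrist_force: [0.1, -0.7, 0.8]
width: 0.0004
time: 10.4
tool_pos: [0.4694, -0.0039, -0.0167]
ee_rot: [-1.571, 0.0, -0.803]
wrist_force: [0.6, -0.3, -0.7]
width: 0.0003
```

```bash
python3 - <<'E'
from h import *
s=robot.snapshot('scene'); o=robot.get_obs(); P=o['tool_pos']; 
c=project(s,[.4694,-.0039,.02])[0].astype(int); r=22; k=17; u0,v0=c-[r,r-8]; print(u0,v0)
im=cv2.resize(s['color'][v0:v0+2*r,u0:u0+2*r],None,fx=k,fy=k,interpolation=cv2.INTER_NEAREST)
im=cv2.convertScaleAbs(im,alpha=1.5,beta=0)
cv2.imwrite('pics/b7.png',im[:600])
E
```

```text
257 192
```

View pics/b7.png

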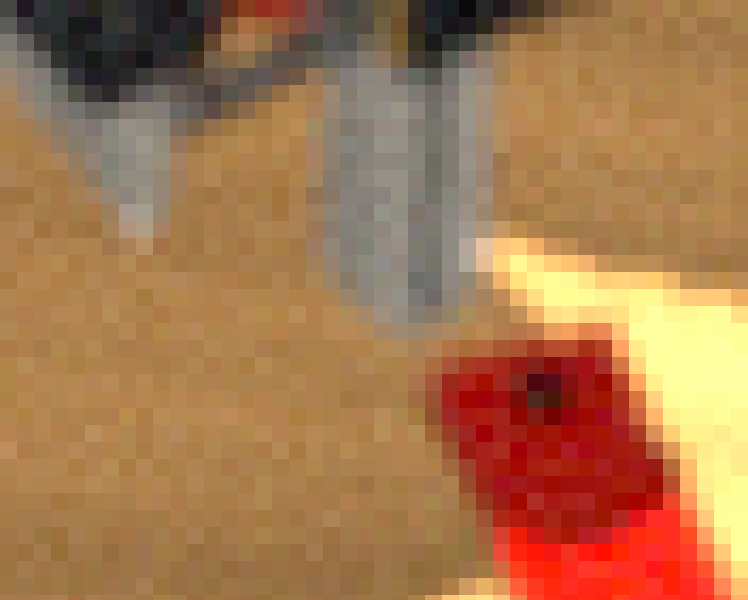

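Now the tip bottom is at (410,330) in the crop, px (281.5,211.5), and the lit gap is gone. It is nearly on the bench. A few more 1 mm probes.

```bash
python3 -m creep '[[0,1,0,0,0,0,255],[0,1,0,0,0,0,255]]';python3 -m creep '[[0,1,0,0,0,0,255],[0,1,0,0,0,0,255]]'
```

```text
time: 10.7
tool_pos: [0.4693, -0.0039, -0.0177]
ee_rot: [-1.571, 0.0, -0.803]
wrist_force: [-0.2, -0.3, 1.0]
width: 0.0003
time: 10.95
tool_pos: [0.4694, -0.004, -0.0187]
ee_rot: [-1.571, 0.0, -0.803]
wrist_force: [-0.4, -0.1, 0.7]
width: 0.0008
```

```bash
python3 -m creep '[[0,1,0,0,0,0,255],[0,1,0,0,0,0,255]]'
```

```text
time: 11.2
tool_pos: [0.4694, -0.004, -0.0197]
ee_rot: [-1.571, 0.0, -0.803]
wrist_force: [-0.8, -0.8, -0.0]
width: 0.0004
```

```bash
python3 -m creep '[[0,1,0,0,0,0,255],[0,1,0,0,0,0,255]]'
```

```text
time: 11.45
tool_pos: [0.4694, -0.0039, -0.0207]
ee_rot: [-1.571, 0.0, -0.803]
wrist_force: [-0.4, 0.2, 0.3]
width: 0.0005
```

```bash
python3 -m creep '[[0,1,0,0,0,0,255],[0,1,0,0,0,0,255]]'
```

```text
time: 11.7
tool_pos: [0.4694, -0.0039, -0.0217]
ee_rot: [-1.571, 0.0, -0.803]
wrist_force: [-0.4, 0.5, -0.3]
width: 0.0004
```

```bash
python3 -m creep '[[0,1,0,0,0,0,255],[0,1,0,0,0,0,255]]'
```

```text
time: 11.95
tool_pos: [0.4695, -0.004, -0.0219]
ee_rot: [-1.571, -0.0, -0.803]
wrist_force: [-1.3, 0.3, 4.7]
width: 0.0003
```

Contact: reading −0.0218 m at 4.7 N, so the real tips are 22 mm above what the reading says. Next I check whether the horizontal reading is off too, by overlaying the fingers with that height correction.

```bash
python3 -m creep '[[0,-3,0,0,0,0,255],[0,-5,0,0,0,0,255],[0,-5,0,0,0,0,255]]'; cat >> h.py <<'E'
from scipy.spatial.transform import Rotation as Rn
def fing(name,off=(0,0,.022),n='scene',r=22,k=13,w=None,wedges=()):
    s=robot.snapshot(n); o=robot.get_obs(); R=Rn.from_euler('xyz',o['ee_rot']); P=o['tool_pos']+np.array(off); print('P',P.round(4),'w',o['width'])
    c=project(s,P+[0,0,.02])[0].astype(int); u0,v0=c-r
    im=cv2.resize(s['color'][v0:v0+2*r,u0:u0+2*r],None,fx=k,fy=k,interpolation=cv2.INTER_NEAREST)
    im=cv2.convertScaleAbs(im,alpha=1.5,beta=0); im=np.hstack([im,im]); W=2*r*k
    h=o['width']/2
    for x0,x1 in((-h-.0125,-h),(h,h+.0125)):
        for a in([0,0,0,0],[-.03]*4):
            q=(project(s,P+R.apply(np.c_[[x0,x1,x1,x0],a,[-.008,-.008,.008,.008]]))-[u0,v0]+.5)*k; q[:,0]=np.clip(q[:,0],0,W)+W
            cv2.polylines(im,[q.astype(np.int32)],True,(0,255,0),1)
    for w in wedges:
        for f in ([0,1,5,4],[4,5,7,6]):
            q=(project(s,place(np.array(WEDGE)[f],*w))-[u0,v0]+.5)*k; q[:,0]=np.clip(q[:,0],0,W)+W; cv2.polylines(im,[q.astype(np.int32)],True,(255,255,0),1)
    sc=min(1,800/im.shape[1]); cv2.imwrite(name,cv2.resize(im,None,fx=sc,fy=sc)); return s
E
python3 - <<'E'
from h import *
fing('pics/d1.png',k=18)
E
```

```text
time: 12.32
tool_pos: [0.4696, -0.004, -0.0176]
ee_rot: [-1.571, -0.0, -0.803]
wrist_force: [-0.2, 0.5, -0.2]
width: 0.0007
P [ 0.4695 -0.004   0.0043] w 0.000716746939481919
```

View pics/d1.png

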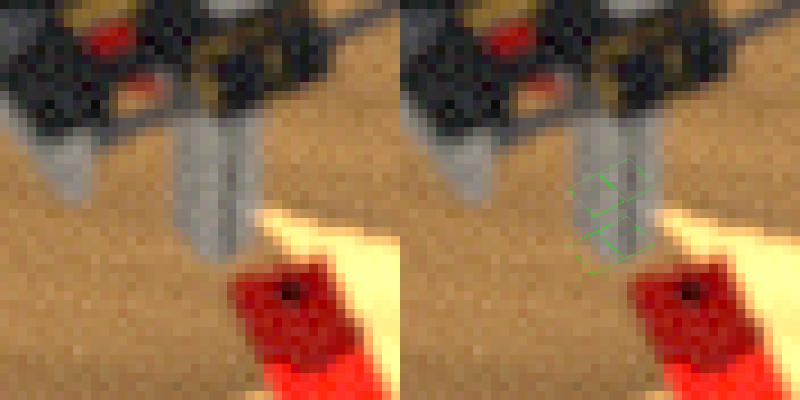

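With the height corrected the overlay matches the fingers: seam at (635,245), base at about (620,260), within ~3 mm horizontally. So the xy reading is good and the real tip z is the reading + 0.022. Now I open the fingers to span the wedge and push.

```bash
python3 -m creep '[[0,0,0,0,0,0,225],[0,0,3,0,0,0,225],[0,0,6,0,0,0,225],[0,0,9,0,0,0,225],[0,0,12,0,0,0,225]]';python3 -m creep '[[0,0,3,0,0,0,225],[0,0,6,0,0,0,225],[0,0,9,0,0,0,225],[0,0,12,0,0,0,225],[0,0,14,0,0,0,225]]'; python3 - <<'E'
from h import *
w,s=wfit((.525,.045,.6))
fing('pics/d2.png',k=18,wedges=[w])
E
```

```text
time: 13.0
tool_pos: [0.4782, 0.0045, -0.0176]
ee_rot: [-1.571, -0.0, -0.803]
wrist_force: [-0.9, -0.7, -0.2]
width: 0.0112
time: 13.62
tool_pos: [0.4883, 0.0143, -0.0177]
ee_rot: [-1.571, 0.0, -0.803]
wrist_force: [0.4, -0.8, 1.4]
width: 0.0111
wedge [0.513  0.0448] 30.4 cost 0.396 px 186
P [0.4884 0.0144 0.0044] w 0.011065634676088839
```

View pics/d2.png

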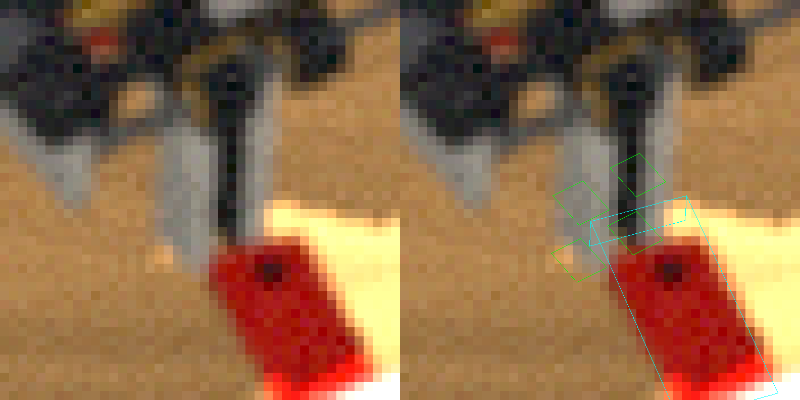

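```bash
cat >> h.py <<'E'
SC=(.699,.1168,.667); DS=np.array([-.0032,-.0026])  # scene-camera offset vs top at start (wedge fits)
def wfit2(x0,name=None,prior=None):
    """scene fit, ignoring the region hidden by the scale; result corrected by -DS to 'top' frame"""
    s=robot.snapshot('scene'); x0=np.array(x0,float); x0[:2]+=DS
    hs=cv2.convexHull(project(s,place(SCALE,SC[0]+DS[0],SC[1]+DS[1],SC[2])).astype(np.float32))
    m=blob(redmask(s),project(s,[[x0[0],x0[1],.006]])[0])
    c=project(s,place(WEDGE,*x0)).mean(0); R=40; up=6; u0,v0=(c-R).astype(int)
    M=cv2.resize(m[v0:v0+2*R,u0:u0+2*R]*255,None,fx=up,fy=up,interpolation=cv2.INTER_LINEAR)
    M=(M>127).astype(np.float32)
    ok=np.ones(M.shape,np.uint8); cv2.fillConvexPoly(ok,(((hs.reshape(-1,2)-[u0,v0]+.5)*up)).astype(np.int32),0); ok=cv2.erode(ok,np.ones((13,13),np.uint8)).astype(np.float32)
    M=cv2.GaussianBlur(M,(0,0),3)
    def cost(p):
        uv=(project(s,place(WEDGE,*p))-[u0,v0]+.5)*up
        h=cv2.convexHull((uv*16).astype(np.int32).reshape(-1,1,2)); r=np.zeros(M.shape,np.float32); cv2.fillConvexPoly(r,h,1,shift=4)
        r=cv2.GaussianBlur(r,(0,0),3); return float((ok*(r-M)**2).sum()/(ok*M).sum())
    best=None
    for d in(-.15,0,.15):
        st=x0+[0,0,d]; sim=np.vstack([st]+[st+e for e in np.diag([.006,.006,.08])])
        q=minimize(cost,st,method='Nelder-Mead',options=dict(initial_simplex=sim,xatol=1e-5,fatol=1e-6,maxiter=400))
        if best is None or q.fun<best.fun: best=q
    p=best.x
    if name: crop(s,[.55,.06,0],40,7,name,[(WEDGE,p,(255,255,0)),(SCALE,(SC[0]+DS[0],SC[1]+DS[1],SC[2]),(255,0,255))])
    w=p.copy(); w[:2]-=DS
    u=np.array([np.cos(SC[2]),np.sin(SC[2])]); n=np.array([-u[1],u[0]]); foot=place([[-.097,.064,0]],*SC)[0,:2]; d=foot-w[:2]
    v=np.array([np.cos(w[2]),np.sin(w[2])]); vn=np.array([-v[1],v[0]])
    o=robot.get_obs(); t=o['tool_pos'][:2]; e=t-w[:2]
    print('wedge',w[:2].round(4),'yaw',np.degrees(w[2]).round(1),'cost',round(best.fun,3),'foot ahead/left in wedge frame mm',(d@v*1e3).round(1),(d@vn*1e3).round(1),'bearing',np.degrees(np.arctan2(d[1],d[0])).round(1),'tool in wedge frame',(e@v*1e3).round(1),(e@vn*1e3).round(1))
    return w
E
python3 - <<'E'
from h import *
w=wfit2((.525,.045,.6),'pics/d3.png')
E
```

```text
wedge [0.5333 0.0573] yaw 30.5 cost 0.076 foot ahead/left in wedge frame mm 68.3 17.6 bearing 45.0 tool in wedge frame -60.5 -14.1
```

View pics/d3.png

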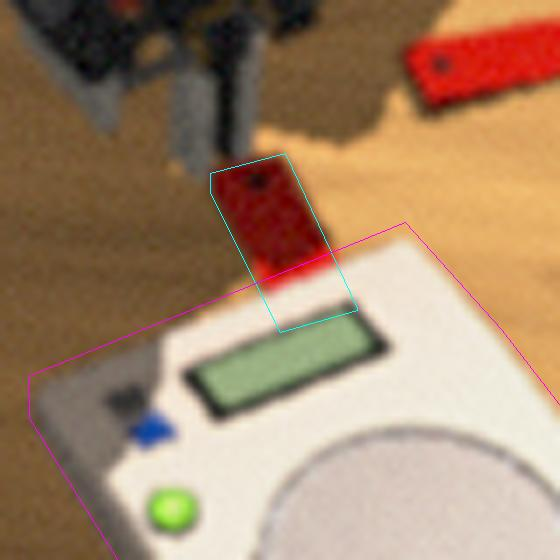

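The scene outline of the scale sits ~2 px off with that offset, so the offset, taken from a poor fit, is wrong. I refit the scale in the scene view with a better mask and use it without the offset.

```bash
python3 - <<'E'
from h import *
s=robot.snapshot('scene'); h=cv2.cvtColor(s['color'],cv2.COLOR_BGR2HSV)
m=((h[...,1]<90)&(h[...,2]>45)).astype(np.uint8)
p=project(s,[[.699,.117,.05]])[0]
b=blob(cv2.morphologyEx(m,cv2.MORPH_OPEN,np.ones((3,3),np.uint8)),p)
hull=cv2.convexHull(np.argwhere(b)[:,::-1].astype(np.int32)); f=np.zeros_like(b); cv2.fillConvexPoly(f,hull,1)
print(b.sum(),f.sum())
c,fc=fit(s,f,SCALE,(.699,.117,.667)); print('scene scale',c.round(4),np.degrees(c[2]).round(1),round(fc,3))
crop(s,[.66,.1,0],75,5,'pics/e1.png',[(SCALE,c,(255,0,255)),(SCALE,(.699,.1168,.667),(0,255,0))])
t=robot.snapshot('top'); h=cv2.cvtColor(t['color'],cv2.COLOR_BGR2HSV)
E
```

```text
5430 5613
scene scale [0.6997 0.1152 0.6643] 38.1 0.004
```

View pics/e1.png

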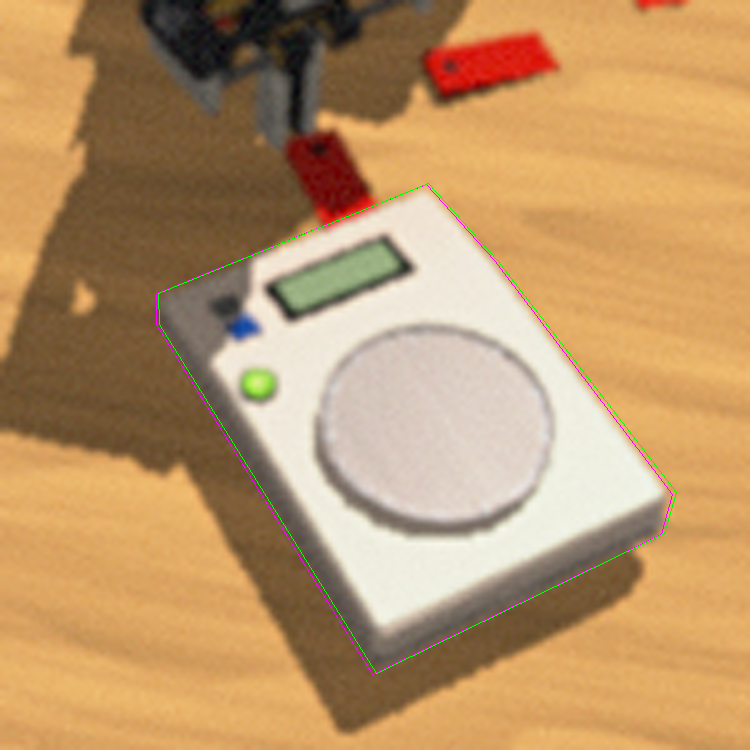

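The scene fit of the scale is now excellent (cost 0.004) and within 2 mm of the top fit, so I use it with no offset.

```bash
sed -i 's/^SC=.*/SC=(.6997,.1152,.6643); DS=np.array([0.,0.])/' h.py; python3 - <<'E'
from h import *
print(place([[-.097,.064,.006],[-.099,.066,.048]],*SC).round(4))
w=wfit2((.53,.055,.55),'pics/d3.png')
E
```

```text
[[0.5839 0.1058 0.006 ]
 [0.5811 0.1061 0.048 ]]
wedge [0.5293 0.0551] yaw 33.3 cost 0.07 foot ahead/left in wedge frame mm 73.4 12.4 bearing 42.9 tool in wedge frame -56.7 -11.5
```

View pics/d3.png

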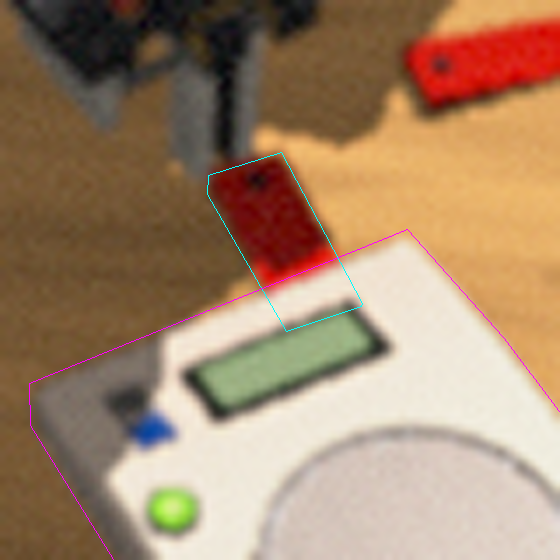

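The wedge has moved to (0.529,0.055), yaw 33°. The tool sits ~11 mm to its right, so one finger overhangs the wedge's corner at crop (205,175). I back off, shift left 8 mm and push on.

```bash
python3 -m creep '[[0,0,-8,0,0,0,225],[-8,0,-8,0,0,0,225],[-8,0,-4,0,0,0,225],[-8,0,0,0,0,0,225],[-8,0,3,0,0,0,225]]';python3 -m creep '[[0,0,3,0,0,0,225],[0,0,6,0,0,0,225],[0,0,9,0,0,0,225],[0,0,11,0,0,0,225],[0,0,13,0,0,0,225]]'; python3 - <<'E'
from h import *
w=wfit2((.536,.063,.62),'pics/d4.png')
E
```

```text
time: 14.55
tool_pos: [0.4849, 0.0219, -0.0176]
ee_rot: [-1.571, -0.0, -0.803]
wrist_force: [0.1, -1.9, 0.7]
width: 0.011
time: 15.18
tool_pos: [0.4942, 0.031, -0.0176]
ee_rot: [-1.571, -0.0, -0.803]
wrist_force: [-1.6, -0.9, 0.4]
width: 0.0111
wedge [0.5371 0.0669] yaw 36.6 cost 0.059 foot ahead/left in wedge frame mm 60.8 3.4 bearing 39.7 tool in wedge frame -55.5 -3.3
```

View pics/d4.png

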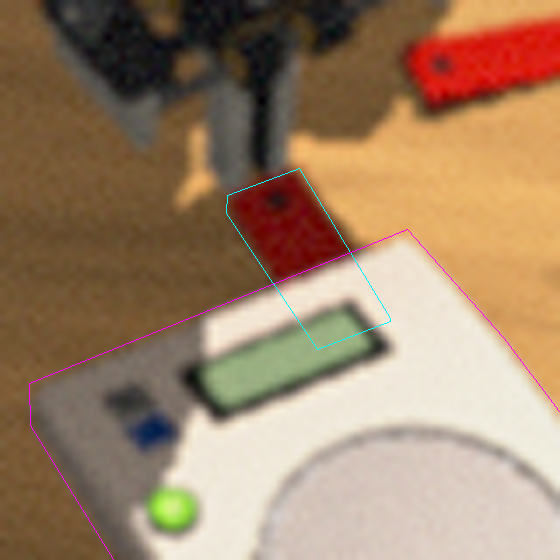

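```bash
python3 -m creep '[[0.2,0,3,0,2,0,225],[0.4,0,6,0,4,0,225],[0.7,0,10,0,4,0,225],[1,0,14,0,4,0,225],[1.3,0,18,0,4,0,225]]'; python3 - <<'E'
from h import *
w=wfit2((.55,.078,.67),'pics/d5.png')
E
```

```text
time: 15.85
tool_pos: [0.5081, 0.0427, -0.0177]
ee_rot: [-1.571, 0.0, -0.872]
wrist_force: [-0.9, -0.2, 1.2]
width: 0.0109
wedge [0.5509 0.0787] yaw 37.5 cost 0.111 foot ahead/left in wedge frame mm 42.7 1.4 bearing 39.4 tool in wedge frame -55.2 -2.5
```

View pics/d5.png

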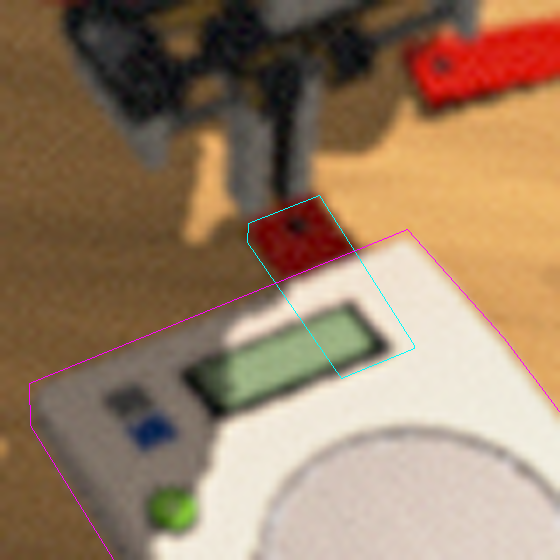

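On course: the foot is 43 mm ahead and 1 mm left in the wedge's frame, and first touch should come after ~27 mm more. I push 18 mm, then creep with force feedback.

```bash
python3 -m creep '[[0,0,4,0,0,0,225],[0,0,8,0,0,0,225],[0,0,12,0,0,0,225],[0,0,15,0,0,0,225],[0,0,18,0,0,0,225]]'; python3 - <<'E'
from h import *
w=wfit2((.565,.09,.67),'pics/d6.png')
E
python3 -m creep '[[0,0,1,0,0,0,225],[0,0,2,0,0,0,225],[0,0,3,0,0,0,225],[0,0,4,0,0,0,225]]'
```

```text
time: 16.52
tool_pos: [0.5219, 0.0543, -0.0177]
ee_rot: [-1.571, 0.0, -0.873]
wrist_force: [-0.6, -1.0, -1.2]
width: 0.0114
wedge [0.5641 0.0917] yaw 40.0 cost 0.071 foot ahead/left in wedge frame mm 24.3 -1.9 bearing 35.5 tool in wedge frame -55.9 -1.5
time: 17.08
tool_pos: [0.5248, 0.0567, -0.0176]
ee_rot: [-1.571, 0.0, -0.873]
wrist_force: [-0.3, 0.0, -0.7]
width: 0.0107
```

View pics/d6.png

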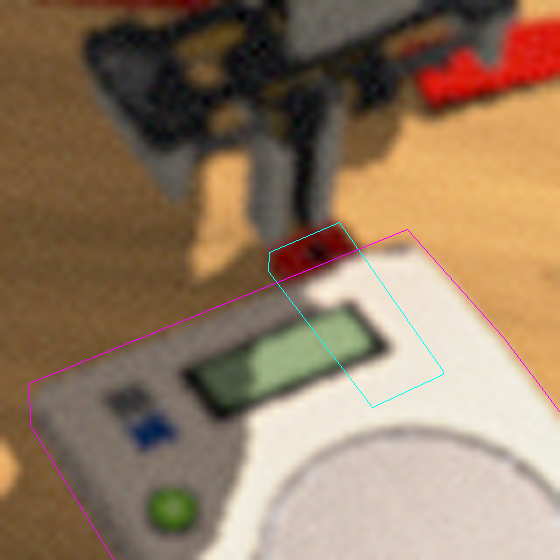

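```bash
python3 -m creep '[[0,0,1,0,0,0,225],[0,0,2,0,0,0,225]]'; python3 -m creep '[[0,0,1,0,0,0,225],[0,0,2,0,0,0,225]]'
```

```text
time: 17.32
tool_pos: [0.5264, 0.058, -0.0176]
ee_rot: [-1.571, 0.0, -0.873]
wrist_force: [-0.6, 0.0, -0.7]
width: 0.0112
time: 17.58
tool_pos: [0.5279, 0.0593, -0.0176]
ee_rot: [-1.571, 0.0, -0.873]
wrist_force: [-0.0, -0.4, -0.5]
width: 0.0112
```

```bash
python3 -m creep '[[0,0,0.5,0,0,0,225],[0,0,1,0,0,0,225]]'; python3 -m creep '[[0,0,0.5,0,0,0,225],[0,0,1,0,0,0,225]]'
```

```text
time: 17.82
tool_pos: [0.5287, 0.0599, -0.0176]
ee_rot: [-1.571, 0.0, -0.873]
wrist_force: [-1.2, -1.5, -0.3]
width: 0.0112
time: 18.08
tool_pos: [0.5294, 0.0606, -0.0176]
ee_rot: [-1.571, 0.0, -0.873]
wrist_force: [-0.2, -0.3, -1.4]
width: 0.011
```

```bash
for i in 1; do python3 -m creep '[[0,0,0.5,0,0,0,225],[0,0,1,0,0,0,225]]'; done; python3 -m creep '[[0,0,0.5,0,0,0,225],[0,0,1,0,0,0,225]]'
```

```text
time: 18.32
tool_pos: [0.5302, 0.0612, -0.0176]
ee_rot: [-1.571, 0.0, -0.873]
wrist_force: [-0.7, -0.7, -0.9]
width: 0.0115
time: 18.58
tool_pos: [0.531, 0.0618, -0.0176]
ee_rot: [-1.571, 0.0, -0.873]
wrist_force: [-0.9, -1.0, -0.7]
width: 0.0112
```

```bash
python3 -m creep '[[0,0,0.5,0,0,0,225],[0,0,1,0,0,0,225]]'; python3 - <<'E'
from h import *
w=wfit2((.572,.098,.69),'pics/d7.png')
for i in range(4): print(robot.get_obs()['wrist_force'].round(2)); robot.snapshot('scene')
E
```

```text
time: 18.82
tool_pos: [0.5317, 0.0624, -0.0176]
ee_rot: [-1.571, -0.0, -0.873]
wrist_force: [-2.2, -0.9, -0.4]
width: 0.0109
wedge [0.578 0.104] yaw 35.5 cost 0.782 foot ahead/left in wedge frame mm 5.8 -2.0 bearing 16.9 tool in wedge frame -61.8 -6.9
[-0.53 -1.53 -0.04]
[-0.95 -0.27 -0.58]
[-0.28 -0.04 -0.09]
[-1.06 -0.25 -0.1 ]
```

View pics/d7.png

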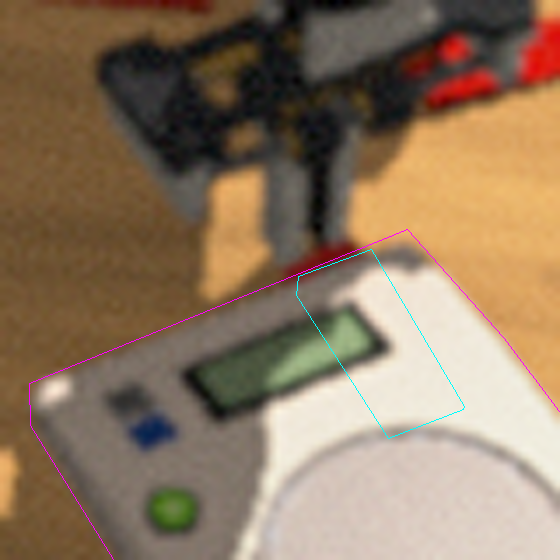

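Only a sliver of the wedge shows now at crop (325,262), so the fit is unreliable. From here I go by force (now ~1 N) and tool travel.

```bash
python3 -m creep '[[0,0,0.5,0,0,0,225],[0,0,1,0,0,0,225]]';  python3 -m creep '[[0,0,0.5,0,0,0,225],[0,0,1,0,0,0,225]]'; cat > f.py <<'E'
from h import *
F=[]
for i in range(5): o=robot.get_obs(); F.append(o['wrist_force']); robot.snapshot('scene')
F=np.array(F); u=np.array([np.cos(np.radians(40)),np.sin(np.radians(40)),0]); print('t',o['time'],'mean F',F.mean(0).round(2),'push',round(-(F@u).mean(),2),'dist to foot',round(np.hypot(*(o['tool_pos'][:2]-[.5839,.1058]))*1e3,1))
E
python3 f.py
```

```text
time: 19.32
tool_pos: [0.5323, 0.063, -0.0176]
ee_rot: [-1.571, 0.0, -0.873]
wrist_force: [-1.7, -2.0, 0.3]
width: 0.0112
time: 19.58
tool_pos: [0.533, 0.0635, -0.0176]
ee_rot: [-1.571, 0.0, -0.873]
wrist_force: [-2.1, -0.4, 0.3]
width: 0.0114
t 19.775 mean F [-1.53 -1.47  0.11] push 2.11 dist to foot 66.0
```

```bash
python3 -m creep '[[0,0,0.5,0,0,0,225],[0,0,1,0,0,0,225]]';python3 f.py;  python3 -m creep '[[0,0,0.5,0,0,0,225],[0,0,1,0,0,0,225]]'; python3 f.py
```

```text
time: 20.08
tool_pos: [0.5338, 0.0642, -0.0176]
ee_rot: [-1.571, 0.0, -0.873]
wrist_force: [-2.6, -1.9, 1.5]
width: 0.011
t 20.275 mean F [-2.68 -2.28  1.25] push 3.52 dist to foot 65.0
time: 20.58
tool_pos: [0.5345, 0.0648, -0.0176]
ee_rot: [-1.571, 0.0, -0.873]
wrist_force: [-4.0, -2.4, 2.0]
width: 0.0111
t 20.775 mean F [-3.47 -3.09  2.05] push 4.65 dist to foot 64.0
```

The push grows 1.2–1.3 N/mm, so first touch was at dist ≈ 66.8 mm and the wedge is now ~2.8 mm past it. Two more mm puts it in the middle of the best range.

```bash
python3 -m creep '[[0,0,0.5,0,0,0,225],[0,0,1,0,0,0,225]]';python3 f.py;  python3 -m creep '[[0,0,0.5,0,0,0,225],[0,0,1.2,0,0,0,225]]'; python3 f.py
```

```text
time: 21.08
tool_pos: [0.5352, 0.0654, -0.0176]
ee_rot: [-1.572, 0.0, -0.873]
wrist_force: [-5.3, -3.6, 3.5]
width: 0.011
t 21.275 mean F [-4.25 -3.12  2.67] push 5.26 dist to foot 63.2
time: 21.58
tool_pos: [0.5358, 0.0659, -0.0176]
ee_rot: [-1.573, 0.0, -0.873]
wrist_force: [-5.6, -5.0, 3.5]
width: 0.0108
t 21.775 mean F [-4.64 -4.38  2.96] push 6.37 dist to foot 62.4
```

~4.3 mm past first touch by both travel and force, so I back off straight, lift and check.

```bash
python3 -m creep '[[0,0,-4,0,0,0,225],[0,0,-15,0,0,0,225],[0,0,-35,0,0,0,225],[0,-40,-35,0,0,0,225],[0,-90,-35,0,0,0,255]]'; python3 -m creep '[[0,0,0,0,0,0,255],[0,-30,-30,0,0,0,255],[0,-50,-60,0,0,0,255],[0,-50,-60,0,0,0,255]]'; cat > chk.py <<'E'
import sys
from h import *
s=robot.snapshot('scene'); h=cv2.cvtColor(s['color'],cv2.COLOR_BGR2HSV)
m=((h[...,1]<90)&(h[...,2]>45)).astype(np.uint8)
b=blob(cv2.morphologyEx(m,cv2.MORPH_OPEN,np.ones((3,3),np.uint8)),project(s,[[.699,.117,.05]])[0])
hull=cv2.convexHull(np.argwhere(b)[:,::-1].astype(np.int32)); f=np.zeros_like(b); cv2.fillConvexPoly(f,hull,1)
c,fc=fit(s,f,SCALE,(.699,.117,.667)); print('scene scale',c.round(4),np.degrees(c[2]).round(2),round(fc,3))
crop(s,[.6,.07,0],50,8,'pics/x1.png',[]); t=robot.snapshot('top'); crop(t,[.6,.07,0],50,8,'pics/x2.png')
cv2.imwrite(sys.argv[1],cv2.resize(np.hstack([cv2.imread('pics/x1.png'),cv2.imread('pics/x2.png')]),(800,400)))
E
python3 chk.py pics/g1.png
```

```text
time: 22.45
tool_pos: [0.5083, 0.044, 0.072]
ee_rot: [-1.572, 0.002, -0.873]
wrist_force: [0.2, -0.1, -0.2]
width: 0.0041
time: 22.95
tool_pos: [0.4639, 0.0048, 0.1233]
ee_rot: [-1.568, -0.002, -0.875]
wrist_force: [-0.1, 0.2, -1.3]
width: 0.0005
scene scale [0.6996 0.115  0.6625] 37.96 0.003
```

View pics/g1.png

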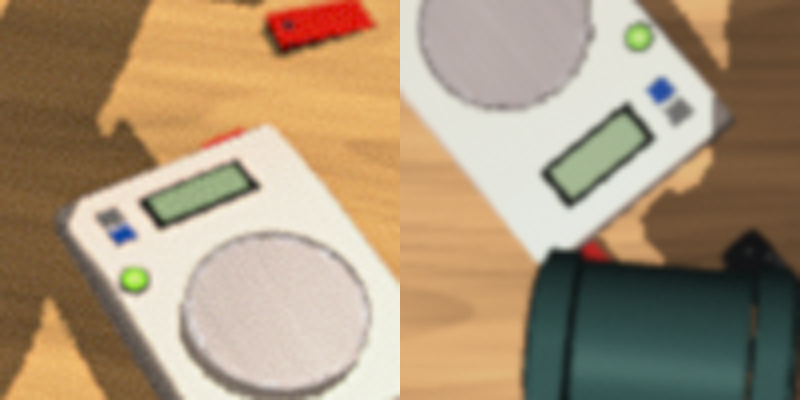

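The scale has not moved: the fit is within 0.2 mm and 0.2° of before, and the pan is clear. The wedge's red end sticks out at scene-crop (225,138) and top-crop (592,252). Now the press with shut fingertips.

```bash
python3 to.py .5811 .1061 .06 40
```

```text
t 23.05 pos [0.4636 0.0057 0.1214] shift mm [ -1.4  61.4 154.5] turn [-0.  -0.  -0.1] F [ 0.06 -0.2  -0.68] w 0.0005
```

```bash
python3 -m creep '[[-1.4,0,50,0,0,0,255],[-1.4,0,100,0,0,0,255],[-1.4,0,154.5,0,0,0,255],[-1.4,30,154.5,0,0,0,255],[-1.4,60,154.5,0,0,0,255]]'; python3 -m creep '[[0,0,0,0,0,0,255],[0,0,0,0,0,0,255]]'; python3 to.py .5811 .1061 .03 40; python3 - <<'E'
from h import *
fing('pics/p1.png',k=18)
E
```

```text
time: 23.68
tool_pos: [0.5813, 0.1074, 0.059]
ee_rot: [-1.572, 0.002, -0.871]
wrist_force: [-0.1, 0.1, 0.0]
width: 0.0005
time: 23.92
tool_pos: [0.5814, 0.1062, 0.0623]
ee_rot: [-1.571, 0.0, -0.872]
wrist_force: [0.8, 0.9, 0.6]
width: 0.0008
t 23.93 pos [0.5814 0.1062 0.0623] shift mm [-0.1 32.3 -0.3] turn [-0.  0. -0.] F [0.83 0.94 0.62] w 0.0008
P [0.582  0.1061 0.0854] w 0.0003023655469196445
```

View pics/p1.png

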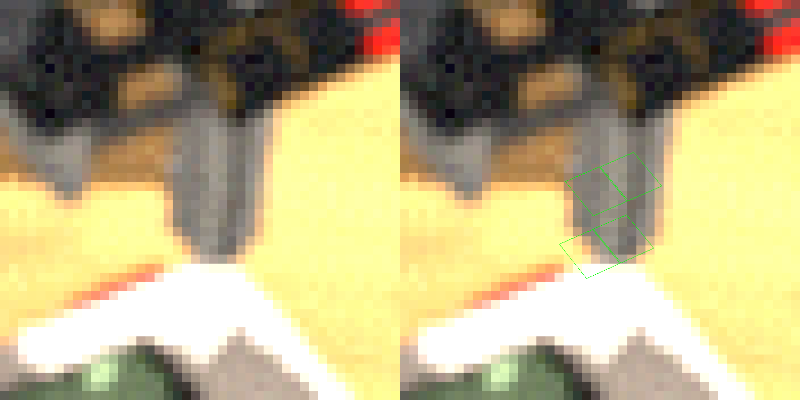

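The crop shows the shut fingertips at (215,258) above the front left corner. They project slightly behind it because they are ~35 mm higher. I descend to just above the casing, then press by force.

```bash
python3 -m creep '[[0,10,0,0,0,0,255],[0,20,0,0,0,0,255],[0,26,0,0,0,0,255],[0,30,0,0,0,0,255],[0,30,0,0,0,0,255]]'; python3 -m creep '[[0,1,0,0,0,0,255],[0,2,0,0,0,0,255],[0,2,0,0,0,0,255]]';python3 -m creep '[[0,1,0,0,0,0,255],[0,1,0,0,0,0,255]]'
```

```text
time: 24.6
tool_pos: [0.5809, 0.1057, 0.0319]
ee_rot: [-1.571, 0.001, -0.873]
wrist_force: [-0.3, 0.5, 0.2]
width: 0.0006
time: 24.98
tool_pos: [0.5812, 0.1058, 0.0305]
ee_rot: [-1.571, -0.0, -0.873]
wrist_force: [0.4, 0.4, -0.0]
width: 0.0004
time: 25.22
tool_pos: [0.5811, 0.1057, 0.0293]
ee_rot: [-1.571, 0.0, -0.873]
wrist_force: [-0.2, -0.6, -0.1]
width: 0.0001
```

```bash
python3 -m creep '[[0,1,0,0,0,0,255],[0,1,0,0,0,0,255]]';python3 -m creep '[[0,1,0,0,0,0,255],[0,1,0,0,0,0,255]]'
```

```text
time: 25.48
tool_pos: [0.581, 0.1058, 0.0283]
ee_rot: [-1.571, 0.0, -0.873]
wrist_force: [0.1, 0.3, 0.2]
width: 0.0007
time: 25.72
tool_pos: [0.5813, 0.1058, 0.0277]
ee_rot: [-1.57, -0.0, -0.873]
wrist_force: [-0.8, 0.4, 1.1]
width: 0.0005
```

```bash
python3 -m creep '[[0,1,0,0,0,0,255]]'
```

```text
time: 25.85
tool_pos: [0.5814, 0.1058, 0.0273]
ee_rot: [-1.57, -0.0, -0.873]
wrist_force: [-2.5, 0.8, 6.7]
width: 0.0005
```

```bash
python3 -m creep '[[0,0.7,0,0,0,0,255],[0,0.7,0,0,0,0,255]]'; python3 -m creep '[[0,0.3,0,0,0,0,255],[0,0.3,0,0,0,0,255]]'
```

```text
time: 26.1
tool_pos: [0.5814, 0.1058, 0.0273]
ee_rot: [-1.57, -0.0, -0.873]
wrist_force: [-3.2, 0.3, 6.6]
width: 0.0003
time: 26.35
tool_pos: [0.5814, 0.1058, 0.0272]
ee_rot: [-1.57, -0.0, -0.873]
wrist_force: [-2.9, -0.2, 8.4]
width: 0.0004
```

```bash
python3 -m creep '[[0,1,0,0,0,0,255],[0,2,0,0,0,0,255],[0,2,0,0,0,0,255],[0,2,0,0,0,0,255]]';  python3 -m creep '[[0,0.5,0,0,0,0,255],[0,0.5,0,0,0,0,255],[0,0.5,0,0,0,0,255]]'
```

```text
time: 26.85
tool_pos: [0.5815, 0.1059, 0.0269]
ee_rot: [-1.569, -0.001, -0.873]
wrist_force: [-6.1, -0.6, 13.5]
width: 0.0002
time: 27.22
tool_pos: [0.5815, 0.1059, 0.0268]
ee_rot: [-1.569, -0.001, -0.873]
wrist_force: [-6.0, -1.2, 15.2]
width: 0.0003
```

Held at 13–15 N for over half a second, with the corner giving only about 0.5 mm and no rocking. I lift straight up and move away.

```bash
python3 -m creep '[[0,-4,0,0,0,0,255],[0,-20,0,0,0,0,255],[0,-60,0,0,0,0,255],[0,-100,0,0,0,0,255],[0,-110,-20,0,0,0,255]]'; python3 -m creep '[[0,0,-60,0,0,0,255],[0,0,-110,0,0,0,255],[100,0,-120,0,0,0,255],[160,0,-120,0,0,0,255],[220,0,-120,0,0,0,255]]'; python3 -m creep '[[50,0,0,0,0,0,255],[50,0,0,0,0,0,255]]'; python3 chk.py pics/g2.png; python3 - <<'E'
from h import *
t=robot.snapshot('top'); s=robot.snapshot('scene'); print(robot.get_obs()['tool_pos'])
cv2.imwrite('pics/full_t.png',t['color']);cv2.imwrite('pics/full_s.png',s['color'])
E
```

```text
time: 27.85
tool_pos: [0.5683, 0.0934, 0.1371]
ee_rot: [-1.565, -0.004, -0.872]
wrist_force: [-0.3, 0.8, -0.2]
width: 0.0005
time: 28.48
tool_pos: [0.5955, -0.129, 0.1338]
ee_rot: [-1.57, -0.001, -0.873]
wrist_force: [1.1, 0.3, 0.4]
width: 0.0004
time: 28.72
tool_pos: [0.6275, -0.1686, 0.1309]
ee_rot: [-1.572, 0.001, -0.876]
wrist_force: [0.2, 0.0, 0.1]
width: 0.0006
scene scale [0.6994 0.1152 0.6626] 37.96 0.004
[ 0.6262787  -0.16455426  0.13338833]
```

View pics/g2.png

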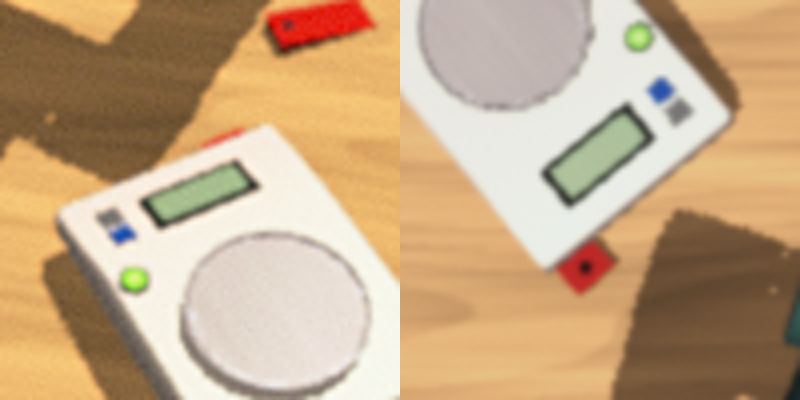

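View pics/full_t.png

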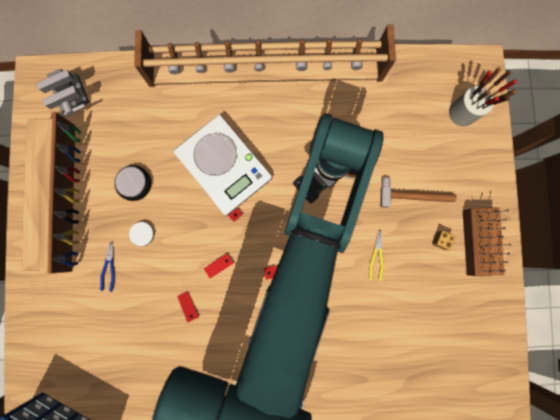

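```bash
python3 - <<'E'
from h import *
s=robot.snapshot('top')
wm=whitemask(s); b=blob(wm,project(s,[[.699,.117,.05]])[0]); hull=cv2.convexHull(np.argwhere(b)[:,::-1].astype(np.int32)); f=np.zeros_like(b); cv2.fillConvexPoly(f,hull,1)
c,fc=fit(s,f,SCALE,(.699,.117,.667)); print('top scale',c.round(4),np.degrees(c[2]).round(2),round(fc,4))
m=blob(redmask(s),project(s,[[.54,.07,.01]])[0]); print('px',m.sum(),np.argwhere(m).mean(0)[::-1])
hs=project(s,place(SCALE,*c)).astype(np.float32); hs=cv2.convexHull(hs).reshape(-1,2)
x0=np.array([.575,.099,.69]); ce=project(s,[[.55,.08,.01]])[0]; R=30; up=8; u0,v0=(ce-R).astype(int)
M=(cv2.resize(m[v0:v0+2*R,u0:u0+2*R]*255,None,fx=up,fy=up,interpolation=cv2.INTER_LINEAR)>127).astype(np.float32)
ok=np.ones(M.shape,np.uint8); cv2.fillConvexPoly(ok,((hs-[u0,v0]+.5)*up).astype(np.int32),0); ok=cv2.erode(ok,np.ones((9,9),np.uint8)).astype(np.float32)
M=cv2.GaussianBlur(M,(0,0),3)
def cost(p):
    uv=(project(s,place(WEDGE,*p))-[u0,v0]+.5)*up; h=cv2.convexHull((uv*16).astype(np.int32).reshape(-1,1,2)); r=np.zeros(M.shape,np.float32); cv2.fillConvexPoly(r,h,1,shift=4)
    r=cv2.GaussianBlur(r,(0,0),3); return float((ok*(r-M)**2).sum()/(ok*M).sum())
q=min((minimize(cost,x0+[0,0,d],method='Nelder-Mead',options=dict(initial_simplex=np.vstack([x0+[0,0,d]]+[x0+[0,0,d]+e for e in np.diag([.005,.005,.06])]),xatol=1e-5)) for d in(-.1,0,.1)),key=lambda q:q.fun)
w=q.x; co,si=np.cos(c[2]),np.sin(c[2]); d=w[:2]-c[:2]; l=np.array([co*d[0]+si*d[1],-si*d[0]+co*d[1]])*1e3
print('wedge',w.round(4),np.degrees(w[2]).round(1),q.fun,'in scale frame mm',l.round(1),'origin ahead of foot',(-97-l[0]).round(1),'lat from foot',(l[1]-64).round(1))
c2=np.array([.699,.1168,.667])
for t in('scale','wedge','wedge_back','press_corner'):
    print(t,[([round(x,3) for x in d['point']],round(d['p'],2)) for d in robot.landmark_of(t,'top')][:5])
E
```

```text
top scale [0.6992 0.1166 0.6685] 38.3 0.0049
px 96 [235.125      214.33333333]
wedge [0.5754 0.1027 0.7072] 40.5 0.014255521818995476 in scale frame mm [-105.8   65.8] origin ahead of foot 8.8 lat from foot 1.8
scale [([0.703, 0.113, 0.005], 0.79)]
wedge [([0.403, 0.136, 0.004], 0.81), ([0.279, 0.23, -0.002], 0.71), ([0.598, -0.472, 0.001], 0.71), ([0.573, 0.1, -0.002], 0.56), ([0.38, -0.044, 0.002], 0.54)]
wedge_back [([0.242, 0.214, 0.006], 0.81), ([0.54, 0.073, 0.003], 0.64), ([0.42, 0.095, 0.004], 0.56), ([0.374, -0.005, 0.009], 0.47), ([0.454, -0.539, -0.001], 0.45)]
press_corner [([0.582, 0.107, 0.051], 0.71)]
```

Vision from the clear top view puts the wedge 1.8 mm off the foot's line and about 7 mm (±2) past nominal first touch. Force and travel said ~4.3 mm. Both are within the snug range. The scale is in place, the bystanders look undisturbed and the hand is clear, so I hand in.

```bash
python3 - <<'E'
from bench import robot
print(robot.get_obs()['time'],robot.get_obs()['wrist_force']); print(robot.close_job())
E
```

```text
29.175 [-1.38379565  0.47928198  0.26061662]
the job is handed in; nothing more can be done
None
```

I pushed the farthest red wedge, thin end first, under the bare front left foot. Then I pressed the corner above it at 13–15 N for just over half a second, lifted straight off, moved the arm clear and handed the job in at about 29 s.

**Last checks**
- **Rocking:** the corner gave only about 0.5 mm under the press, so I saw no rocking. I did not measure levelness directly.
- **Scale:** its fitted pose stayed within about 0.5 mm and 0.2° of where it started. I did not touch the pan, and the bystanders look unmoved in the last top picture.
- **Wedge line:** it lies about 2 mm off the foot's line, at about 40° yaw against the scale's 38°.

**Checks that disagreed**
- **Wedge depth:** force and travel put the wedge about 4.3 mm past first touch, at a final push of about 6.4 N. The final top picture says about 7 mm, give or take 2 mm. Both are within the snug range of 1–10 mm; the picture's value sits at the edge of the best range of 3–7 mm.
- **Tool height:** the reported TCP height was 22 mm too low compared with the real fingertips. My first forward pass therefore went above the wedge without touching it. I found this from the pictures and a light touch on the bench (4.7 N), and corrected for it from then on.

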